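# Gauge the drilled blocks and pass the good one

### The job

Starting at the robot's left and working along the jig, try the pin gauge in the hole of each of the three drilled blocks, feeling for the middle of the hole and easing the gauge straight in until it stops or the no-go pin has gone in too, never forcing it. Then stand the gauge back in its stand, right down on its collar, and set the one block whose hole is right (the thin go pin enters, the thicker no-go pin does not) flat in the tray. Leave the too-tight and the too-loose block in their nests and everything else where it is.

Things in the scene. Friction and masses are not known exactly. Their poses are not given: they have to be found in the camera images.
- gauge: loose steel stepped pin gauge, 97 mm long, 0.16 kg, standing pin down in the stand. Origin: on its axis at the underside of its round collar (28 mm across, 4 mm thick); z up, x and y square to the handle's flats. The square handle, 18 x 18 mm, reaches from 4 to 64 mm above the origin; the stepped pin reaches from 0 to 33 mm below it (see gauge_tip)
- gauge_tip (a point): middle of the flat tip, 33 mm below the gauge's origin. From the tip up: conical lead 8 mm long, widening from 4 to 14 mm; go pin 14 mm thick, 12 mm long; taper 3 mm long; no-go pin 17 mm thick, 10 mm long; collar
- gauge_mid (a point): point on the gauge's axis where the taper below the no-go pin begins, 20 mm above the tip. Centred in a too small hole the gauge stops about 6 mm deep, on its lead; in a right hole about 21 mm deep, on this taper; in a too large hole the no-go pin enters too, up to 33 mm deep (stop at about 30, before the collar lands hard). Off-centre its cones jam sooner and push it towards the hole
- stand: fixed dark wooden block 70 x 70 mm and 44 mm tall with a hole 23 mm in diameter right through its middle, in which the gauge stands with its collar resting on the top. Origin: centre of its underside, z up
- block_a: loose square pale wooden block, 46 x 46 mm, 40 mm tall, about 0.09 kg, with one upright hole right through. Origin: centre of its underside (not of its hole); z up, x and y along its sides. The hole was drilled by hand and lies 3 to 4 mm off the block's centre in any direction; its diameter is not known (too small, right or too large)
- block_b: loose square pale wooden block, 46 x 46 mm, 40 mm tall, about 0.09 kg, with one upright hole right through. Origin: centre of its underside (not of its hole); z up, x and y along its sides. The hole was drilled by hand and lies 3 to 4 mm off the block's centre in any direction; its diameter is not known (too small, right or too large)
- block_c: loose square pale wooden block, 46 x 46 mm, 40 mm tall, about 0.09 kg, with one upright hole right through. Origin: centre of its underside (not of its hole); z up, x and y along its sides. The hole was drilled by hand and lies 3 to 4 mm off the block's centre in any direction; its diameter is not known (too small, right or too large)
- nest_left (a point): middle of the floor of the left (robot's left, +y) nest of the fixed wooden jig (board 95 x 330 mm, long side across the robot's front, three nests in a row 95 mm apart), 12 mm above the bench; y along the row to the robot's left. A nest is a square recess 47 mm wide, 8 mm deep, rim 20 mm above the bench; a block stands in each, its top 52 mm above the bench
- nest_middle (a point): middle of the floor of the middle nest of the fixed wooden jig (board 95 x 330 mm, long side across the robot's front, three nests in a row 95 mm apart), 12 mm above the bench; y along the row to the robot's left. A nest is a square recess 47 mm wide, 8 mm deep, rim 20 mm above the bench; a block stands in each, its top 52 mm above the bench
- nest_right (a point): middle of the floor of the right (robot's right, -y) nest of the fixed wooden jig (board 95 x 330 mm, long side across the robot's front, three nests in a row 95 mm apart), 12 mm above the bench; y along the row to the robot's left. A nest is a square recess 47 mm wide, 8 mm deep, rim 20 mm above the bench; a block stands in each, its top 52 mm above the bench
- tray_floor (a point): middle of the inner floor, 5 mm above the bench, of the fixed empty plywood tray for good blocks: outside 120 (its x) x 130 mm (its y), walls 5 mm thick and 22 mm high above the bench, open on top
- offcut: bystander, to be left alone: wooden offcut 50 x 90 x 22 mm lying loose on the bench
- chuck_key: bystander, to be left alone: T-shaped steel drill chuck key about 74 x 80 mm lying loose on the bench
- wax_tin: bystander, to be left alone: red tin 60 mm across and 40 mm tall lying loose on the bench
- screwdriver: bystander, to be left alone: screwdriver lying loose on the bench
- chip_brush: bystander, to be left alone: brush with a handle lying loose on the bench
- clamp: bystander, to be left alone: steel bar clamp about 200 mm long, wooden handle lying loose on the bench
- dowel: bystander, to be left alone: wooden dowel 24 mm thick, 110 mm long lying loose on the bench

How it is judged (in metres and radians):
On the way, in this order (a step that is already met when the one before it is completed fails the run):
1. the gauge has been tried in the block in the left nest, centred, as deep as the hole lets it (no-go pin entered, if too large) (((horizontal distance between block_a and nest_left below 0.015 m and horizontal distance between gauge_tip and block_a below 0.006 m and angle between the z axis of gauge and the z axis of block_a, either way round below 0.12 rad and z of gauge_tip in the frame of block_a below 0.0215 m) or (horizontal distance between block_b and nest_left below 0.015 m and horizontal distance between gauge_tip and block_b below 0.006 m and angle between the z axis of gauge and the z axis of block_b, either way round below 0.12 rad and z of gauge_tip in the frame of block_b below 0.0355 m) or (horizontal distance between block_c and nest_left below 0.015 m and horizontal distance between gauge_tip and block_c below 0.006 m and angle between the z axis of gauge and the z axis of block_c, either way round below 0.12 rad and z of gauge_tip in the frame of block_c below 0.013 m))), for 0.1 s.
2. the gauge has been tried in the block in the middle nest, centred, as deep as the hole lets it (no-go pin entered, if too large) (((horizontal distance between block_a and nest_middle below 0.015 m and horizontal distance between gauge_tip and block_a below 0.006 m and angle between the z axis of gauge and the z axis of block_a, either way round below 0.12 rad and z of gauge_tip in the frame of block_a below 0.0215 m) or (horizontal distance between block_b and nest_middle below 0.015 m and horizontal distance between gauge_tip and block_b below 0.006 m and angle between the z axis of gauge and the z axis of block_b, either way round below 0.12 rad and z of gauge_tip in the frame of block_b below 0.0355 m) or (horizontal distance between block_c and nest_middle below 0.015 m and horizontal distance between gauge_tip and block_c below 0.006 m and angle between the z axis of gauge and the z axis of block_c, either way round below 0.12 rad and z of gauge_tip in the frame of block_c below 0.013 m))), for 0.1 s.
3. the gauge has been tried in the block in the right nest, centred, as deep as the hole lets it (no-go pin entered, if too large) (((horizontal distance between block_a and nest_right below 0.015 m and horizontal distance between gauge_tip and block_a below 0.006 m and angle between the z axis of gauge and the z axis of block_a, either way round below 0.12 rad and z of gauge_tip in the frame of block_a below 0.0215 m) or (horizontal distance between block_b and nest_right below 0.015 m and horizontal distance between gauge_tip and block_b below 0.006 m and angle between the z axis of gauge and the z axis of block_b, either way round below 0.12 rad and z of gauge_tip in the frame of block_b below 0.0355 m) or (horizontal distance between block_c and nest_right below 0.015 m and horizontal distance between gauge_tip and block_c below 0.006 m and angle between the z axis of gauge and the z axis of block_c, either way round below 0.12 rad and z of gauge_tip in the frame of block_c below 0.013 m))), for 0.1 s.
At the end, for the whole second after the job is handed in: the block with the right hole stands flat (within 0.1 rad) on the tray's floor, well inside its walls; the gauge stands in the stand, within 6 mm of its middle, collar within 3 mm of the top, upright; the other two blocks are within 6 mm of where they started; all at rest (x of block_a in the frame of tray_floor between -0.035 and 0.035 m and y of block_a in the frame of tray_floor between -0.04 and 0.04 m and z of block_a in the frame of tray_floor below 0.004 m and angle between block_a's own z axis and vertical below 0.1 rad and linear speed of each of block_a, gauge below 0.02 m/s and horizontal distance between gauge and stand below 0.006 m and z of gauge in the frame of stand below 0.047 m and angle between gauge's own z axis and vertical below 0.12 rad and distance of each of block_b, block_c from where it was at the start of the episode below 0.006 m); the robot touches nothing.
It fails at once if the gauge is forced: it presses on a block with more than 40 N (contact force between gauge and block_a above 40 N or contact force between gauge and block_b above 40 N or contact force between gauge and block_c above 40 N).
It fails at once if a bystander is shifted by more than 15 mm (distance of any of offcut, chuck_key, wax_tin, screwdriver, chip_brush, clamp, dowel from where it was at the start of the episode above 0.015 m).
It also fails if it takes over 72 s, if anything falls off the work surface, if the arm or the gripper's body presses on something with over 40 N, if the wrist force passes 120 N, or if a joint passes its speed limit or range.

### The arm

A 6-joint arm with a two-finger parallel gripper is mounted at the origin on the work surface. World frame = base frame: x ahead of the robot, y to its left, z up, the work surface at z = 0. Lengths are in mm, angles in degrees, forces in N, time in s.
With the tool pointing down it reaches from about 350 to 850 mm from the base axis. Payload 8.1 kg.
Tool frame: the origin (TCP) lies midway between the tips of the shut fingers; the grasp point (between the pads) lies 19 mm behind it; y points along the fingers, x is the direction in which the jaws open and shut, and the axes are right-handed (so a half turn about y gives the same grasp; the last joint's range is limited). The gripper opens to 85 mm and grips with 20 to 120 N. Pads are 22 mm wide; open, the fingers measure 114 mm over their backs; the gripper's body (76 mm by 85 mm) begins 54 mm behind the grasp point. The pads swing forward as they close: fully open they stand 13 mm farther back than shut.
Start: joints at [-81.498, 7.471, 85.268, -0, 87.261, -4.893], TCP at [139.026, -583.676, 231.292] pointing down, gripper open.
Joint ranges: [-169.43, 169.43], [-51.17, 129.36], [1.28, 143.12], [-76.62, 256.62], [0, 156.53], [-152.29, 152.29]. Speed limits (degrees/s): [136.94, 136.94, 159.86, 180, 180, 180].

### API

Orientations are given as [roll, pitch, yaw] about the fixed x, y, z axes, in that order (R = Rz(yaw) Ry(pitch) Rx(roll)).
In Python, from bench import r gives the robot as it stands.
- The arm moves only by the tool move_arm, never from a script. Its arguments are lists of equal length, an entry for each row: "linear": the shift along the tool's x, y, z normalised to -1 to 1, where 1 is 300 mm, a list of three; "twist": the turn, a rotation vector about the tool's x, y, z normalised to -1 to 1, where 1 is pi/2 rad, a list of three; "hand": the opening, from -1 (shut) to 1 (fully open). A call has 1 to 12 rows; each row is the pose to reach, as a shift and turn from the pose measured when the call began, along the tool's axes at that moment; what a row does not reach only later rows make up. A row lasts 1/12 s, in which the tool goes at most 41.7 mm and 7.16 degrees, less where a joint would pass 70% of its speed; a pose out of reach is approached as far as the arm can. A call with a number of a shift or a turn outside -1 to 1 is refused whole. A call with a gripper value outside its range is refused whole. The fingers move at their own pace and stop on an object; "force" is the grip in N (left out, the last holds). Time passes only in rows, so rows that repeat a pose let the fingers close. It gives the time, the measured TCP pose, the force and the opening at its end, in the units of the state.
- r.sense(): the state, without advancing time (a new reading comes with each control period).
- r.snapshot(name): name is "side" or "top"; returns a dict with "frame" (420x560x3 uint8, red, green, blue), "range_z" (420x560 float32, mm along the optical axis (not along the pixel's ray), 0 where there is no reading), "intrinsics" (3x3 intrinsics, pixels), "dist_coeffs" ([k1, k2, p1, p2, k3] as OpenCV has them; the pictures are not rectified), "R" (3x3) and "t" (3): a world point X has camera coordinates R X + t. Camera axes: x right, y down, z forward; pixel columns grow to the right and rows downward; lengths in mm; the calibration is good to about 2 mm. A picture is of the moment at which its call begins.
- r.hand_in(): hands the job in, once; it reports no verdict.
The state is a dict: "time": time; "joint_pos": joint angles; "qd": joint speeds; "joint_efforts": joint torques, N m; "tool_pos": TCP position; "tcp_rot": TCP orientation; "ft_force": force on the tool from outside, world axes, zero at the start; "wrist_torque": the same for the moment, N m; "finger_gap": finger opening in mm.
Only numpy, scipy, OpenCV 4.12 (cv2) and the standard library are available. Lean on these libraries where they do the work, as an engineer would, in place of code of your own. Each camera call takes 0.05 s, during which the arm holds its last target. There are 200 camera calls.

## Working session

There is one attempt and no reset: what is moved stays moved. The work goes in short steps, Python scripts to look and compute and a tool call to move; the robot and the scene stay as the last step left them, time stands still between calls to the robot, and variables do not carry over. Pictures are saved under pics/ and viewed, on a budget of 10 in all, crops included, one or two more only if the job needs it, and the job is handed in when it is done.

Besides the shell and the picture viewer there is one more tool, called after "Request:" by a JSON object that holds its "method" and its "body", one argument or row to a line. move_arm: Moves the arm, as the interface text tells. Scaled input: -1 to 1 covers 300 mm each way for a shift and pi/2 rad each way for a turn. Its arguments: {"type":"object","properties":{"linear":{"type":"array","items":{"type":"array","items":{"type":"number","minimum":-1,"maximum":1}}},"twist":{"type":"array","items":{"type":"array","items":{"type":"number","minimum":-1,"maximum":1}}},"hand":{"type":"array","items":{"type":"number"}},"force":{"type":"number"}},"required":["linear","twist","hand"]}

```bash
mkdir -p pics; ls; python3 - <<'E'
from bench import r
import cv2,numpy as np
print(r.sense())
for n in("top","side"):
    s=r.snapshot(n); np.savez(f"{n}0.npz",**s)
    cv2.imwrite(f"pics/{n}0.png",cv2.cvtColor(s["frame"],cv2.COLOR_RGB2BGR))
    print(n,s["intrinsics"],s["dist_coeffs"],s["R"],s["t"])
E
```

```text
pics
{'time': 0.0, 'joint_pos': array([-8.14963664e+01,  7.51438495e+00,  8.53296835e+01,  9.42499373e-04,
        8.72609555e+01, -4.89173505e+00]), 'qd': array([ 0.0523761 , -0.11564836, -0.01885192,  0.08274889, -0.06596354,
       -0.05117454]), 'joint_efforts': array([-1.06672313e-03, -5.69401538e+01, -5.00544047e+01, -6.54502244e-06,
        1.51129958e-02, -1.01761833e-05]), 'tool_pos': array([ 138.96151001, -583.12435125,  230.2480905 ]), 'tcp_rot': array([-89.99010635,   0.10456115, -76.60466826]), 'ft_force': array([ 0.22972827,  0.31320049, -0.4909272 ]), 'wrist_torque': array([-0.01085133, -0.00447172,  0.01270536]), 'finger_gap': 85.62323919787202}
top [[478.6907348    0.         273.33499863]
 [  0.         478.6907348  206.87283424]
 [  0.           0.           1.        ]] [-0.12354842  0.          0.          0.          0.        ] [[-0.00550083 -0.99962233  0.02692482]
 [-0.98686585  0.0010796  -0.16153835]
 [ 0.16144827 -0.02745978 -0.98649907]] [ -22.99982619  595.13009289 1151.6059918 ]
side [[496.08270759   0.         277.21292407]
 [  0.         496.08270759 205.8539319 ]
 [  0.           0.           1.        ]] [-0.17536455  0.          0.          0.          0.        ] [[ 0.87084395 -0.49155495  0.00213108]
 [-0.37426361 -0.66584755 -0.64542528]
 [ 0.31868097  0.56126712 -0.76382044]] [-544.49490493  263.98770193 1030.37939683]
```

View pics/top0.png

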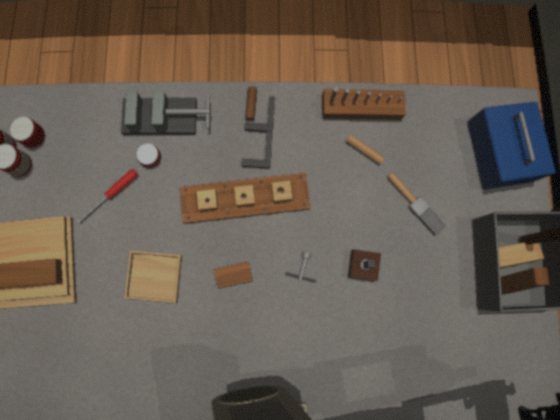

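View pics/side0.png

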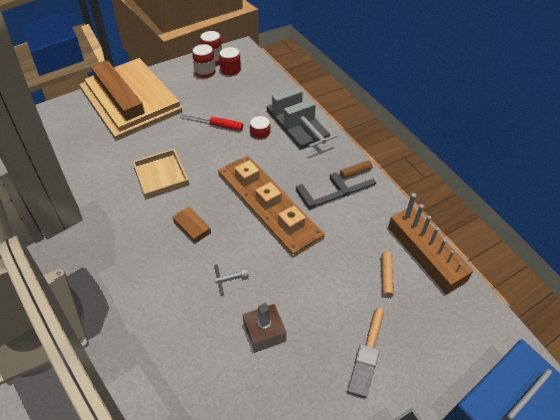

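The top view shows the jig with blocks at (206,199), (244,195) and (282,190), the tray at (153,277), and the gauge in its stand at (366,265). The chuck key is at (302,268). The side view agrees. Next I'll make metric orthographic crops.

```bash
cat > h.py <<'E'
import numpy as np,cv2
from scipy.spatial.transform import Rotation as Ro
def ortho(s,cx,cy,z,half,res=0.25):
    """world plane z -> picture; right=-y, down=-x (like top view)"""
    n=int(2*half/res)
    u,v=np.meshgrid(np.arange(n),np.arange(n))
    P=np.stack([cx+half-v*res,cy+half-u*res,np.full(u.shape,z)],-1).reshape(-1,3).astype(float)
    p,_=cv2.projectPoints(P,cv2.Rodrigues(s["R"])[0],s["t"],s["intrinsics"],s["dist_coeffs"])
    m=p.reshape(n,n,2).astype(np.float32)
    return cv2.remap(s["frame"],m[...,0],m[...,1],cv2.INTER_CUBIC)
def cloud(s):
    h,w=s["range_z"].shape
    u,v=np.meshgrid(np.arange(w),np.arange(h))
    uv=np.stack([u,v],-1).reshape(-1,1,2).astype(np.float64)
    n=cv2.undistortPoints(uv,s["intrinsics"],s["dist_coeffs"]).reshape(-1,2)
    d=s["range_z"].reshape(-1,1)
    c=np.hstack([n*d,d]); return ((c-s["t"])@s["R"]).reshape(h,w,3)
E
python3 - <<'E'
from h import *
S={n:np.load(f"{n}0.npz") for n in("top","side")}
C=cloud(S["top"]); C2=cloud(S["side"])
for u,v in[(206,196),(244,192),(282,187),(366,265),(153,277)]: print(u,v,C[v,u])
def box(C,c,r,z0,z1):
    m=(abs(C[...,0]-c[0])<r)&(abs(C[...,1]-c[1])<r)&(C[...,2]>z0)&(C[...,2]<z1)
    p=C[m][:,:2].astype(np.float32); return len(p),[np.round(a,1) for a in cv2.minAreaRect(p)],C[m].mean(0).round(1)
pts=[C[v,u] for u,v in[(206,196),(244,192),(282,187)]]
for p in pts:
    print("block",box(C,p,40,46,58),box(C2,p,40,46,58))
g=C[265,366]
print("stand",box(C,g,50,40,47),box(C2,g,50,40,47))
print("handle",box(C,g,50,90,115),box(C2,g,50,90,115)) 
t=C[277,153]
print("tray",box(C,t,85,14,30),box(C2,t,85,14,30))
tiles=[]
for n in S:
    tiles.append(np.hstack([cv2.resize(ortho(S[n],p[0],p[1],52,30),(195,195)) for p in pts]+[cv2.resize(ortho(S[n],g[0],g[1],108,50),(195,195))]))
im=np.vstack(tiles); cv2.imwrite("pics/o1.png",im[...,::-1])
E
```

```text
206 196 [623.0824398  144.28224414  47.88463685]
244 192 [632.34431031  48.57219268  52.42773888]
282 187 [646.8670777  -47.36880991  44.04720599]
366 265 [ 446.55643765 -245.07643196   92.29673164]
153 277 [421.45927742 281.98958738   3.3202138 ]
block (330, [array([616.1, 142.7]), array([46.9, 46.4]), np.float64(6.4)], array([615.6, 142.7,  51.8])) (280, [array([615.4, 142.5]), array([47.9, 51.9]), np.float64(7.4)], array([614.3, 139.2,  53.2]))
block (305, [array([626.7,  48.2]), array([46.7, 45.9]), np.float64(6.3)], array([626.6,  48.1,  51.8])) (304, [array([626.7,  47.6]), array([48.6, 49.3]), np.float64(6.8)], array([625.9,  45.6,  53.2]))
block (289, [array([637.7, -46.1]), array([47.3, 46. ]), np.float64(7.1)], array([637.6, -46.5,  51.7])) (330, [array([637.3, -47.3]), array([47.6, 48.8]), np.float64(8.0)], array([636.2, -48.8,  52.9]))
stand (607, [array([ 449.6, -254.1]), array([72., 71.]), np.float64(80.5)], array([ 450. , -253. ,   43.5])) (764, [array([ 449.9, -256.9]), array([73. , 71.5]), np.float64(80.7)], array([ 447.2, -261.7,   44.7]))
handle (70, [array([ 449.4, -253.2]), array([17.3, 16.9]), np.float64(88.8)], array([ 449.5, -252.2,  105.4])) (120, [array([ 449.4, -256.2]), array([19.5, 17.9]), np.float64(88.0)], array([ 448.8, -258.7,  104.7]))
tray (454, [array([423.4, 280.4]), array([134.6, 119.8]), np.float64(85.7)], array([422.7, 283.4,  21.4])) (468, [array([423.3, 279. ]), array([138.9, 121. ]), np.float64(85.0)], array([422.5, 277.5,  21.2]))
```

View pics/o1.png

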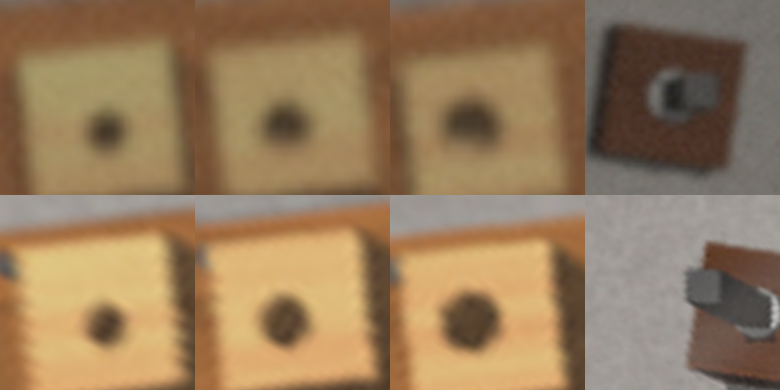

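The crops show hole size growing from left (small) through middle to right (large). The handle's flats look roughly square to the world axes. Now I'll measure the hole and handle centres at sub-pixel level.

```bash
python3 - <<'E'
from h import *
S={n:np.load(f"{n}0.npz") for n in("top","side")}
for n in S:
  for c in [(616,142.7),(626.7,48.2),(637.6,-46.4)]:
    im=cv2.GaussianBlur(ortho(S[n],*c,52,30),(0,0),4).astype(float)
    g=im.sum(-1)
    lum=np.median(g[60:180,60:180]); m=(g<lum*0.72).astype(np.uint8)
    k,lab,st,ce=cv2.connectedComponentsWithStats(m)
    i=min(range(1,k),key=lambda i:np.hypot(*(ce[i]-120))); 
    mb=((im[...,0]>im[...,2]*1.2)&(g>lum*.8)).astype(np.uint8)
    print(n,"hole",(c[0]+30-ce[i][1]*.25).round(1),(c[1]+30-ce[i][0]*.25).round(1),"dia",round(2*np.sqrt(st[i,4]/np.pi)*.25,1))
  # handle top, template: grey bright square
  C=cloud(S[n]); 
  m=(abs(C[...,0]-450)<40)&(abs(C[...,1]+254)<40)&(C[...,2]>102)&(C[...,2]<113)
  print("handle top",C[m].mean(0),m.sum(),cv2.minAreaRect(C[m][:,:2].astype(np.float32)))
  m=(abs(C[...,0]-450)<50)&(abs(C[...,1]+254)<50)&(C[...,2]>40)&(C[...,2]<47)
  print("stand",cv2.minAreaRect(C[m][:,:2].astype(np.float32)))
t=[cv2.resize(ortho(S[n],450,-254,108,25),(380,380)) for n in S]
cv2.imwrite("pics/o2.png",np.hstack(t)[...,::-1])
E
```

```text
top hole 614.4 141.5 dia 39.9
top hole 625.8 48.2 dia 38.3
top hole 635.2 -46.3 dia 37.3
handle top [ 449.43999227 -253.02917827  106.94348152] 62 ((449.39202880859375, -253.20887756347656), (17.28455924987793, 16.900890350341797), 88.80877685546875)
stand ((449.5957336425781, -254.1089324951172), (72.0097427368164, 70.96920013427734), 80.47360229492188)
side hole 612.8 141.7 dia 11.9
side hole 623.3 50.9 dia 14.6
side hole 637.9 -42.2 dia 17.8
handle top [ 449.17610912 -257.14109074  108.03201717] 85 ((449.40740966796875, -256.1788024902344), (18.921588897705078, 18.379606246948242), 85.66951751708984)
stand ((449.86199951171875, -256.88525390625), (72.9959487915039, 71.54925537109375), 80.67089080810547)
```

View pics/o2.png

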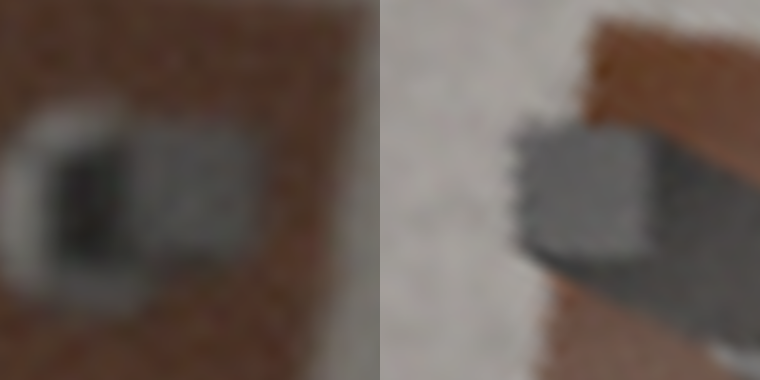

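```bash
cat >> h.py <<'E'
def go(x,y,z,yaw):
    from bench import r
    s=r.sense(); R0=Ro.from_euler("xyz",s["tcp_rot"],degrees=True)
    R1=Ro.from_euler("xyz",[-90,0,yaw],degrees=True)
    l=R0.inv().apply(np.array([x,y,z])-s["tool_pos"])/300
    w=(R0.inv()*R1).as_rotvec()/(np.pi/2)
    print("lin",l.round(3).tolist(),"tw",w.round(3).tolist(),"| now",s["tool_pos"].round(1),s["tcp_rot"].round(2),"F",s["ft_force"].round(1),"gap",round(s["finger_gap"],1),"t",s["time"])
E
python3 -c "
from h import *
go(300,-410,200,-40)"
```

```text
lin [-0.437, 0.102, 0.656] tw [-0.0, -0.407, -0.001] | now [ 138.9 -583.2  230.3] [-89.99   0.1  -76.6 ] F [ 0.6 -0.3 -0. ] gap 85.2 t 0.1
```

Request:
{"method": "move_arm", "body": {
  "linear": [
    [-0.437,0.102,0.656],
    [-0.437,0.102,0.656],
    [-0.437,0.102,0.656],
    [-0.437,0.102,0.656],
    [-0.437,0.102,0.656],
    [-0.437,0.102,0.656],
    [-0.437,0.102,0.656]
  ],
  "twist": [
    [0,-0.407,0],
    [0,-0.407,0],
    [0,-0.407,0],
    [0,-0.407,0],
    [0,-0.407,0],
    [0,-0.407,0],
    [0,-0.407,0]
  ],
  "hand": [0,0,0,0,0,0,0]
}}

```text
time: 0.68
tool_pos: [303.0, -405.3, 198.5]
tcp_rot: [-89.8, 0.2, -39.6]
ft_force: [-0.2, 0.0, -0.2]
finger_gap: 42.9
```

```bash
python3 -c "
from h import *
go(449.7,-255.3,150,-2)"
```

```text
lin [0.058, 0.164, 0.696] tw [-0.003, -0.418, -0.001] | now [ 303.  -405.3  198.5] [-89.76   0.19 -39.64] F [-0.2  0.  -0.2] gap 42.9 t 0.6833
```

Request:
{"method": "move_arm", "body": {
  "linear": [
    [0.058,0.164,0.696],
    [0.058,0.164,0.696],
    [0.058,0.164,0.696],
    [0.058,0.164,0.696],
    [0.058,0.164,0.696],
    [0.058,0.164,0.696],
    [0.058,0.164,0.696],
    [0.058,0.164,0.696],
    [0.058,0.164,0.696]
  ],
  "twist": [
    [-0.003,-0.418,0],
    [-0.003,-0.418,0],
    [-0.003,-0.418,0],
    [-0.003,-0.418,0],
    [-0.003,-0.418,0],
    [-0.003,-0.418,0],
    [-0.003,-0.418,0],
    [-0.003,-0.418,0],
    [-0.003,-0.418,0]
  ],
  "hand": [0,0,0,0,0,0,0,0,0]
}}

```text
time: 1.43
tool_pos: [448.9, -256.5, 150.3]
tcp_rot: [-90.0, 0.1, -2.2]
ft_force: [-0.0, -0.6, 0.5]
finger_gap: 42.8
```

```bash
python3 -c "
from h import *
go(449.7,-255.3,60,-2)"
```

```text
lin [0.003, 0.301, 0.004] tw [-0.0, -0.002, -0.001] | now [ 448.9 -256.5  150.3] [-89.98   0.11  -2.16] F [-0.  -0.6  0.5] gap 42.8 t 1.4333
```

Request:
{"method": "move_arm", "body": {
  "linear": [
    [0.003,0.1,0.004],
    [0.003,0.2,0.004],
    [0.003,0.3,0.004],
    [0.003,0.3,0.004],
    [0.003,0.3,0.004],
    [0.003,0.3,0.004],
    [0.003,0.3,0.004],
    [0.003,0.3,0.004],
    [0.003,0.3,0.004],
    [0.003,0.3,0.004],
    [0.003,0.3,0.004]
  ],
  "twist": [
    [0,0,0],
    [0,0,0],
    [0,0,0],
    [0,0,0],
    [0,0,0],
    [0,0,0],
    [0,0,0],
    [0,0,0],
    [0,0,0],
    [0,0,0],
    [0,0,0]
  ],
  "hand": [0,0,0,0,-1,-1,-1,-1,-1,-1,-1],
  "force": 60
}}

```text
time: 2.35
tool_pos: [450.9, -256.4, 62.4]
tcp_rot: [-90.1, -0.0, -2.2]
ft_force: [-2.7, -1.7, 7.8]
finger_gap: 16.7
```

```bash
python3 -c "
from h import *
go(449.7,-255.3,160,-2)"
```

```text
lin [-0.004, -0.325, 0.003] tw [0.001, -0.002, 0.0] | now [ 450.9 -256.4   62.4] [-9.012e+01 -4.000e-02 -2.150e+00] F [-2.7 -1.7  7.8] gap 16.7 t 2.35
```

Request:
{"method": "move_arm", "body": {
  "linear": [
    [0,-0.1,0],
    [0,-0.2,0],
    [0,-0.3,0],
    [0,-0.4,0],
    [0,-0.4,0],
    [0,-0.4,0],
    [0,-0.4,0]
  ],
  "twist": [
    [0,0,0],
    [0,0,0],
    [0,0,0],
    [0,0,0],
    [0,0,0],
    [0,0,0],
    [0,0,0]
  ],
  "hand": [-1,-1,-1,-1,-1,-1,-1]
}}

```text
time: 2.93
tool_pos: [450.7, -255.9, 182.1]
tcp_rot: [-90.1, -0.0, -2.1]
ft_force: [-0.4, -0.3, -2.1]
finger_gap: 16.9
```

```bash
python3 - <<'E'
from h import *
from bench import r
t=[]
s=r.snapshot("side"); np.savez("side1.npz",**s)
o=r.snapshot("top")
# predicted tip/axis projected
p=r.sense()["tool_pos"]
def crop(s,h=70):
    P=np.array([p+[0,0,d] for d in(-51.4,-18.4,0,45)],float)
    q,_=cv2.projectPoints(P,cv2.Rodrigues(s["R"])[0],s["t"],s["intrinsics"],s["dist_coeffs"]);q=q.reshape(-1,2)
    print(q.round(1).tolist())
    c=q[1].astype(int);im=s["frame"][c[1]-h//2:c[1]+h//2,c[0]-h//2:c[0]+h//2]
    im=cv2.resize(im,(390,390),interpolation=cv2.INTER_CUBIC).copy()
    for a in q: cv2.circle(im,tuple(int(v) for v in (a-c+h//2+.5)*390/h),3,(255,0,0),-1)
    return im
cv2.imwrite("pics/grip.png",np.hstack([crop(s),crop(o)])[...,::-1])
go(613,141.9,160,-2)
E
```

```text
[[263.0, 302.3], [262.7, 293.5], [262.4, 288.3], [261.9, 275.0]]
[[373.8, 262.8], [377.2, 262.1], [379.2, 261.7], [384.4, 260.7]]
lin [0.494, 0.067, 1.344] tw [0.0, -0.002, -0.001] | now [ 449.9 -255.5  180.6] [-90.03   0.1   -2.15] F [ 0.5  0.5 -2.9] gap 17.4 t 3.0333
```

View pics/grip.png

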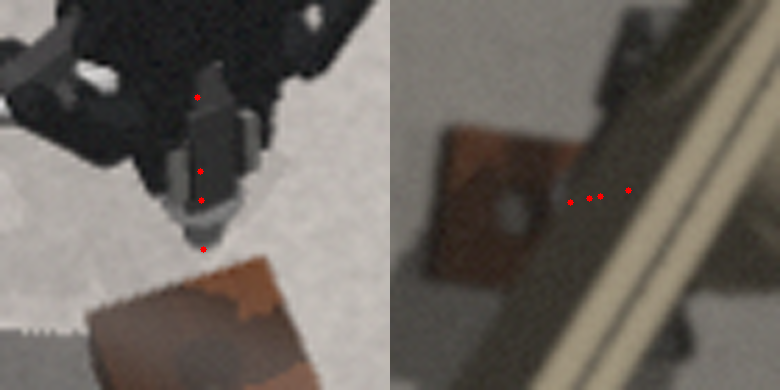

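The gauge is held upright. The predicted tip at (203,250) in the crop matches the picture. Now I'll carry it to the left block.

Request:
{"method": "move_arm", "body": {
  "linear": [
    [0.247,0,0.672],
    [0.247,0,0.672],
    [0.247,0,0.672],
    [0.247,0,0.672],
    [0.247,0,0.672],
    [0.247,0,0.672]
  ],
  "twist": [
    [0,0,0],
    [0,0,0],
    [0,0,0],
    [0,0,0],
    [0,0,0],
    [0,0,0]
  ],
  "hand": [-1,-1,-1,-1,-1,-1]
}}

```text
time: 3.53
tool_pos: [532.0, -50.8, 178.5]
tcp_rot: [-89.8, 0.2, -1.9]
ft_force: [-0.4, 0.2, -2.1]
finger_gap: 17.2
```

```bash
python3 -c "
from h import *
go(613,141.9,130,-2)"
```

```text
lin [0.249, 0.163, 0.65] tw [-0.002, 0.001, -0.003] | now [532.  -50.8 178.5] [-89.84   0.23  -1.92] F [-0.4  0.2 -2.1] gap 17.2 t 3.5333
```

Request:
{"method": "move_arm", "body": {
  "linear": [
    [0.249,0.163,0.65],
    [0.249,0.163,0.65],
    [0.249,0.163,0.65],
    [0.249,0.163,0.65],
    [0.249,0.163,0.65],
    [0.249,0.163,0.65],
    [0.249,0.163,0.65],
    [0.249,0.163,0.65],
    [0.249,0.163,0.65]
  ],
  "twist": [
    [-0.002,0,-0.003],
    [-0.002,0,-0.003],
    [-0.002,0,-0.003],
    [-0.002,0,-0.003],
    [-0.002,0,-0.003],
    [-0.002,0,-0.003],
    [-0.002,0,-0.003],
    [-0.002,0,-0.003],
    [-0.002,0,-0.003]
  ],
  "hand": [-1,-1,-1,-1,-1,-1,-1,-1,-1]
}}

```text
time: 4.28
tool_pos: [612.3, 140.8, 128.9]
tcp_rot: [-90.1, 0.1, -1.9]
ft_force: [0.3, -0.3, -1.3]
finger_gap: 17.0
```

```bash
python3 - <<'E'
from h import *
from bench import r
s=r.snapshot("side")
p=r.sense()["tool_pos"]; h=70
P=np.array([p+[0,0,-51.4],p+[0,0,-18.4],[613,141.9,52],[623.5,50.6,52]],float)
q,_=cv2.projectPoints(P,cv2.Rodrigues(s["R"])[0],s["t"],s["intrinsics"],s["dist_coeffs"]);q=q.reshape(-1,2)
c=q[0].astype(int);im=cv2.resize(s["frame"][c[1]-h//2:c[1]+h//2,c[0]-h//2:c[0]+h//2],(560,560),interpolation=cv2.INTER_CUBIC)
for a in q: cv2.circle(im,tuple(int(v) for v in (a-c+h//2+.5)*8),3,(255,0,0),-1)
cv2.imwrite("pics/l1.png",im[...,::-1])
go(613,141.9,106,-2)
E
```

```text
lin [0.001, 0.078, 0.005] tw [0.001, 0.0, -0.0] | now [612.6 140.5 129.5] [-9.006e+01  1.000e-02 -1.980e+00] F [ 1.3 -0.9 -1.8] gap 17.4 t 4.3333
```

View pics/l1.png

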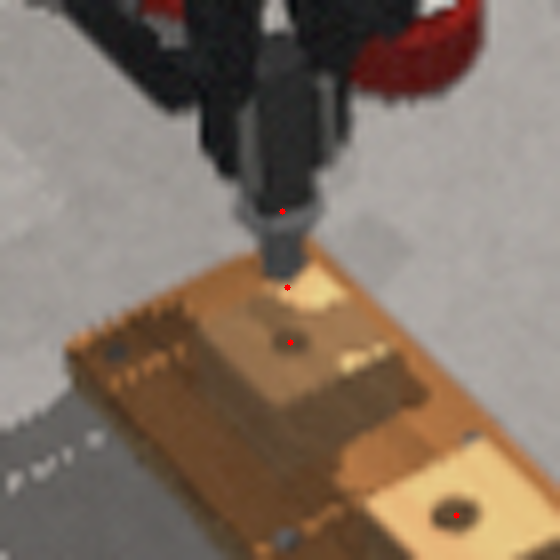

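The picture shows the tip at (284,278), about 1 mm from the predicted (288,287), above the left hole at (290,342). I'll descend gently.

Request:
{"method": "move_arm", "body": {
  "linear": [
    [0.002,0.03,-0.003],
    [0.002,0.06,-0.003],
    [0.002,0.08,-0.003],
    [0.002,0.085,-0.003],
    [0.002,0.09,-0.003],
    [0.002,0.095,-0.003],
    [0.002,0.098,-0.003],
    [0.002,0.1,-0.003],
    [0.002,0.103,-0.003],
    [0.002,0.107,-0.003],
    [0.002,0.107,-0.003],
    [0.002,0.107,-0.003]
  ],
  "twist": [
    [0,0,0],
    [0,0,0],
    [0,0,0],
    [0,0,0],
    [0,0,0],
    [0,0,0],
    [0,0,0],
    [0,0,0],
    [0,0,0],
    [0,0,0],
    [0,0,0],
    [0,0,0]
  ],
  "hand": [-1,-1,-1,-1,-1,-1,-1,-1,-1,-1,-1,-1]
}}

```text
time: 5.33
tool_pos: [613.1, 139.6, 97.4]
tcp_rot: [-90.1, 0.0, -2.0]
ft_force: [1.0, -0.0, -1.9]
finger_gap: 17.9
```

```bash
python3 -c "
from h import *
from bench import r
go(613,141.2,95,-2); print(r.sense()['wrist_torque'])"
```

```text
lin [-0.001, 0.008, 0.005] tw [0.001, 0.0, -0.0] | now [613.1 139.6  97.4] [-90.05   0.    -1.97] F [ 1.  -0.  -1.9] gap 17.9 t 5.3333
[-0.03001079  0.0349131  -0.0329227 ]
```

Request:
{"method": "move_arm", "body": {
  "linear": [
    [0,0.003,0.002],
    [0,0.006,0.002],
    [0,0.009,0.002],
    [0,0.012,0.002],
    [0,0.015,0.002],
    [0,0.015,0.002],
    [0,0.015,0.002]
  ],
  "twist": [
    [0,0,0],
    [0,0,0],
    [0,0,0],
    [0,0,0],
    [0,0,0],
    [0,0,0],
    [0,0,0]
  ],
  "hand": [-1,-1,-1,-1,-1,-1,-1]
}}

```text
time: 5.92
tool_pos: [614.0, 140.2, 96.4]
tcp_rot: [-90.1, -0.1, -2.0]
ft_force: [-9.1, -2.6, 20.2]
finger_gap: 17.7
```

```bash
python3 -c "
from h import *
from bench import r
go(613,141.2,95,-2); print(r.sense()['wrist_torque'])"
```

```text
lin [-0.004, 0.005, 0.003] tw [0.001, 0.0, 0.001] | now [614.  140.2  96.4] [-90.05  -0.12  -1.97] F [-9.1 -2.6 20.2] gap 17.7 t 5.9167
[-0.50294227  1.99674563  0.00576132]
```

Contact: 20 N up, with the side force pointing to -x. I'll ease off, shift about 2 mm toward -x, and press again.

Request:
{"method": "move_arm", "body": {
  "linear": [
    [0,-0.01,0],
    [-0.01,-0.01,0.001],
    [-0.01,-0.005,0.001],
    [-0.01,0,0.001],
    [-0.01,0.003,0.001],
    [-0.01,0.006,0.001],
    [-0.01,0.006,0.001],
    [-0.01,0.006,0.001]
  ],
  "twist": [
    [0,0,0],
    [0,0,0],
    [0,0,0],
    [0,0,0],
    [0,0,0],
    [0,0,0],
    [0,0,0],
    [0,0,0]
  ],
  "hand": [-1,-1,-1,-1,-1,-1,-1,-1]
}}

```text
time: 6.58
tool_pos: [612.2, 140.2, 95.9]
tcp_rot: [-90.1, -0.3, -2.0]
ft_force: [0.1, -2.7, 8.3]
finger_gap: 17.6
```

```bash
python3 -c "
from h import *
from bench import r
go(613,141.2,95,-2); print(r.sense()['wrist_torque'])"
```

```text
lin [0.003, 0.003, 0.004] tw [0.001, 0.0, 0.003] | now [612.2 140.2  95.9] [-90.08  -0.26  -1.98] F [ 0.1 -2.7  8.3] gap 17.6 t 6.5833
[-0.56221086  0.10963516  0.00561896]
```

Request:
{"method": "move_arm", "body": {
  "linear": [
    [0,0,-0.003],
    [0,0.003,-0.003],
    [0,0.006,-0.003],
    [0,0.008,-0.003],
    [0,0.008,-0.003],
    [0,0.008,-0.003]
  ],
  "twist": [
    [0,0,0],
    [0,0,0],
    [0,0,0],
    [0,0,0],
    [0,0,0],
    [0,0,0]
  ],
  "hand": [-1,-1,-1,-1,-1,-1]
}}

```text
time: 7.08
tool_pos: [612.6, 139.8, 95.6]
tcp_rot: [-90.0, -0.3, -2.0]
ft_force: [-7.6, 0.2, 18.0]
finger_gap: 17.4
```

```bash
python3 - <<'E'
from h import *
from bench import r
go(613,141.2,95,-2); print(r.sense()['wrist_torque'])
s=r.snapshot("side")
p=r.sense()["tool_pos"]; h=60
P=np.array([p+[0,0,-51.4],p+[0,0,-18.4]],float)
q,_=cv2.projectPoints(P,cv2.Rodrigues(s["R"])[0],s["t"],s["intrinsics"],s["dist_coeffs"]);q=q.reshape(-1,2)
c=q[0].astype(int);im=cv2.resize(s["frame"][c[1]-h//2:c[1]+h//2,c[0]-h//2:c[0]+h//2],(540,540),interpolation=cv2.INTER_CUBIC)
for a in q: cv2.circle(im,tuple(int(v) for v in (a-c+h//2+.5)*9),3,(255,0,0),-1)
cv2.imwrite("pics/l2.png",im[...,::-1])
E
```

```text
lin [0.001, 0.002, 0.005] tw [0.0, 0.0, 0.004] | now [612.6 139.8  95.6] [-90.03  -0.33  -1.96] F [-7.6  0.2 18. ] gap 17.4 t 7.0833
[0.01674051 1.56719268 0.01499185]
```

View pics/l2.png

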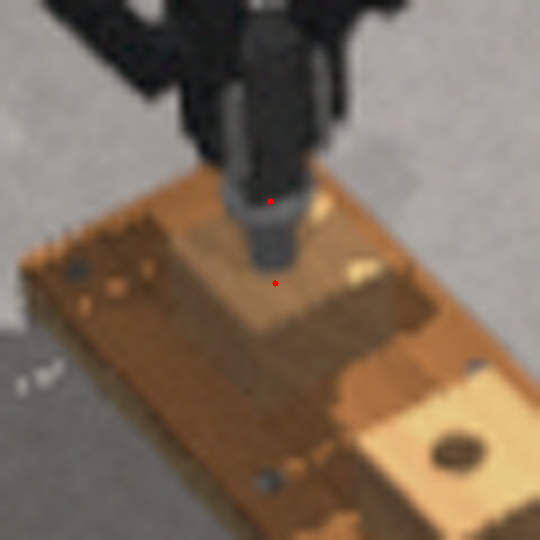

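The tip is seated in the left hole, but the side force still points to -x. I'll centre once more.

Request:
{"method": "move_arm", "body": {
  "linear": [
    [0,-0.006,0],
    [-0.006,-0.006,0],
    [-0.008,0,0],
    [-0.008,0.003,0],
    [-0.008,0.006,0],
    [-0.008,0.006,0],
    [-0.008,0.006,0]
  ],
  "twist": [
    [0,0,-0.004],
    [0,0,-0.004],
    [0,0,-0.004],
    [0,0,-0.004],
    [0,0,-0.004],
    [0,0,-0.004],
    [0,0,-0.004]
  ],
  "hand": [-1,-1,-1,-1,-1,-1,-1]
}}

```text
time: 7.72
tool_pos: [611.7, 139.8, 95.7]
tcp_rot: [-90.0, -0.9, -2.0]
ft_force: [-0.8, -1.2, 12.1]
finger_gap: 17.4
```

```bash
python3 -c "
from h import *
from bench import r
go(613,141.2,95,-2); print(r.sense()['wrist_torque'])"
```

```text
lin [0.004, 0.002, 0.005] tw [0.0, 0.0, 0.01] | now [611.7 139.8  95.7] [-90.02  -0.88  -1.97] F [-0.8 -1.2 12.1] gap 17.4 t 7.7167
[-0.20291761  0.23719953  0.00962716]
```

Request:
{"method": "move_arm", "body": {
  "linear": [
    [0,0.003,0],
    [0,0.006,0],
    [0,0.009,0],
    [0,0.009,0],
    [0,0.009,0]
  ],
  "twist": [
    [0,0,0.005],
    [0,0,0.01],
    [0,0,0.01],
    [0,0,0.01],
    [0,0,0.01]
  ],
  "hand": [-1,-1,-1,-1,-1]
}}

```text
time: 8.13
tool_pos: [612.6, 139.9, 95.5]
tcp_rot: [-90.0, -0.1, -2.0]
ft_force: [-6.4, -1.0, 19.5]
finger_gap: 17.4
```

```bash
python3 -c "
from h import *
from bench import r
go(613,141.2,95,-2); print(r.sense()['wrist_torque'])"
```

```text
lin [0.001, 0.002, 0.005] tw [0.0, 0.0, 0.001] | now [612.6 139.9  95.5] [-90.01  -0.1   -1.97] F [-6.4 -1.  19.5] gap 17.4 t 8.1333
[-0.35686386  1.41402609  0.02344303]
```

The left gauge stops at z=95.5 with nearly balanced side forces. I'll lift and go to the middle block.

Request:
{"method": "move_arm", "body": {
  "linear": [
    [0,-0.02,0],
    [0,-0.06,0],
    [0,-0.1,0],
    [0,-0.1,0],
    [0,-0.1,0]
  ],
  "twist": [
    [0,0,0],
    [0,0,0],
    [0,0,0],
    [0,0,0],
    [0,0,0]
  ],
  "hand": [-1,-1,-1,-1,-1]
}}

```text
time: 8.55
tool_pos: [613.4, 140.0, 126.7]
tcp_rot: [-90.0, -0.2, -2.0]
ft_force: [0.2, -0.1, -1.5]
finger_gap: 17.3
```

```bash
python3 -c "
from h import *
go(622.5,48.6,105,-2)"
```

```text
lin [0.041, 0.072, -0.303] tw [-0.0, 0.0, 0.002] | now [613.4 140.  126.7] [-89.98  -0.22  -1.97] F [ 0.2 -0.1 -1.5] gap 17.3 t 8.55
```

Request:
{"method": "move_arm", "body": {
  "linear": [
    [0.041,0,-0.1],
    [0.041,0,-0.2],
    [0.041,0,-0.303],
    [0.041,0,-0.303],
    [0.041,0.04,-0.303],
    [0.041,0.072,-0.303],
    [0.041,0.072,-0.303],
    [0.041,0.072,-0.303]
  ],
  "twist": [
    [0,0,0.002],
    [0,0,0.002],
    [0,0,0.002],
    [0,0,0.002],
    [0,0,0.002],
    [0,0,0.002],
    [0,0,0.002],
    [0,0,0.002]
  ],
  "hand": [-1,-1,-1,-1,-1,-1,-1,-1]
}}

```text
time: 9.22
tool_pos: [621.1, 49.8, 102.8]
tcp_rot: [-90.0, 0.2, -1.9]
ft_force: [-0.1, 0.1, -2.2]
finger_gap: 17.2
```

```bash
python3 -c "
from h import *
go(622.5,48.6,93,-2)"
```

```text
lin [0.005, 0.033, -0.004] tw [-0.0, 0.001, -0.002] | now [621.1  49.8 102.8] [-89.98   0.17  -1.9 ] F [-0.1  0.1 -2.2] gap 17.2 t 9.2167
```

Request:
{"method": "move_arm", "body": {
  "linear": [
    [0.005,0,-0.004],
    [0.005,0.006,-0.004],
    [0.005,0.012,-0.004],
    [0.005,0.016,-0.004],
    [0.005,0.02,-0.004],
    [0.005,0.024,-0.004],
    [0.005,0.028,-0.004],
    [0.005,0.032,-0.004],
    [0.005,0.032,-0.004],
    [0.005,0.032,-0.004]
  ],
  "twist": [
    [0,0,-0.002],
    [0,0,-0.002],
    [0,0,-0.002],
    [0,0,-0.002],
    [0,0,-0.002],
    [0,0,-0.002],
    [0,0,-0.002],
    [0,0,-0.002],
    [0,0,-0.002],
    [0,0,-0.002]
  ],
  "hand": [-1,-1,-1,-1,-1,-1,-1,-1,-1,-1]
}}

```text
time: 10.05
tool_pos: [622.5, 48.5, 93.1]
tcp_rot: [-90.0, -0.0, -1.9]
ft_force: [-0.6, 0.7, -3.1]
finger_gap: 17.4
```

```bash
python3 -c "
from h import *
from bench import r
go(622.5,48.6,88,-2); print(r.sense()['wrist_torque'])"
```

```text
lin [-0.0, 0.017, 0.0] tw [-0.0, 0.001, 0.0] | now [622.5  48.5  93.1] [-89.98  -0.    -1.9 ] F [-0.6  0.7 -3.1] gap 17.4 t 10.05
[ 0.00459922 -0.02428996  0.02482014]
```

Request:
{"method": "move_arm", "body": {
  "linear": [
    [0,0.003,0],
    [0,0.006,0],
    [0,0.009,0],
    [0,0.012,0],
    [0,0.015,0],
    [0,0.015,0],
    [0,0.015,0]
  ],
  "twist": [
    [0,0,0],
    [0,0,0],
    [0,0,0],
    [0,0,0],
    [0,0,0],
    [0,0,0],
    [0,0,0]
  ],
  "hand": [-1,-1,-1,-1,-1,-1,-1]
}}

```text
time: 10.63
tool_pos: [622.5, 48.6, 88.5]
tcp_rot: [-90.0, 0.0, -1.9]
ft_force: [-0.1, 0.2, -2.9]
finger_gap: 17.6
```

```bash
python3 -c "
from h import *
from bench import r
go(622.5,48.6,88,-2); print(r.sense()['wrist_torque'])"
```

```text
lin [0.0, 0.002, 0.0] tw [-0.0, 0.001, -0.0] | now [622.5  48.6  88.5] [-89.97   0.    -1.9 ] F [-0.1  0.2 -2.9] gap 17.6 t 10.6333
[ 0.01045337 -0.08159181 -0.0268993 ]
```

Request:
{"method": "move_arm", "body": {
  "linear": [
    [0,0.004,0],
    [0,0.008,0],
    [0,0.012,0],
    [0,0.016,0],
    [0,0.02,0],
    [0,0.02,0],
    [0,0.02,0]
  ],
  "twist": [
    [0,0,0],
    [0,0,0],
    [0,0,0],
    [0,0,0],
    [0,0,0],
    [0,0,0],
    [0,0,0]
  ],
  "hand": [-1,-1,-1,-1,-1,-1,-1]
}}

```text
time: 11.22
tool_pos: [622.6, 48.6, 82.5]
tcp_rot: [-90.0, -0.0, -1.9]
ft_force: [0.5, 0.5, -1.9]
finger_gap: 17.2
```

```bash
python3 -c "
from h import *
from bench import r
go(622.5,48.6,80,-2); print(r.sense()['wrist_torque'])"
```

```text
lin [-0.0, 0.008, 0.0] tw [-0.0, 0.001, 0.0] | now [622.6  48.6  82.5] [-89.97  -0.    -1.9 ] F [ 0.5  0.5 -1.9] gap 17.2 t 11.2167
[ 0.04990823 -0.09988554 -0.03641112]
```

Request:
{"method": "move_arm", "body": {
  "linear": [
    [0,0.003,0],
    [0,0.006,0],
    [0,0.009,0],
    [0,0.012,0],
    [0,0.012,0],
    [0,0.012,0]
  ],
  "twist": [
    [0,0,0],
    [0,0,0],
    [0,0,0],
    [0,0,0],
    [0,0,0],
    [0,0,0]
  ],
  "hand": [-1,-1,-1,-1,-1,-1]
}}

```text
time: 11.72
tool_pos: [623.3, 48.8, 81.0]
tcp_rot: [-90.0, -0.1, -1.9]
ft_force: [-4.8, 1.7, 12.6]
finger_gap: 17.3
```

```bash
python3 -c "
from h import *
from bench import r
go(622.5,48.6,80,-2); print(r.sense()['wrist_torque'])"
```

```text
lin [-0.003, 0.003, -0.001] tw [-0.001, 0.001, 0.001] | now [623.3  48.8  81. ] [-89.95  -0.1   -1.89] F [-4.8  1.7 12.6] gap 17.3 t 11.7167
[ 0.168941    0.82526412 -0.02318206]
```

Request:
{"method": "move_arm", "body": {
  "linear": [
    [-0.004,0,0],
    [-0.004,0.003,0.001],
    [-0.004,0.005,0.001],
    [-0.004,0.005,0.001],
    [-0.004,0.005,0.001]
  ],
  "twist": [
    [0,0,0],
    [0,0,0],
    [0,0,0],
    [0,0,0],
    [0,0,0]
  ],
  "hand": [-1,-1,-1,-1,-1]
}}

```text
time: 12.13
tool_pos: [623.0, 49.0, 81.0]
tcp_rot: [-90.0, -0.2, -1.9]
ft_force: [-1.5, -0.9, 9.9]
finger_gap: 17.4
```

```bash
python3 -c "
from h import *
from bench import r
go(637.3,-44.6,130,-2); print(r.sense()['wrist_torque'])"
```

```text
lin [0.059, -0.163, -0.31] tw [-0.0, 0.001, 0.002] | now [623.  49.  81.] [-89.97  -0.22  -1.89] F [-1.5 -0.9  9.9] gap 17.4 t 12.1333
[-0.09300701  0.46698911 -0.00571971]
```

The middle block stops at z=81.0, 14.5 mm deeper than the left. That means the go pin entered and the no-go pin stopped, so this is the right hole. Now the right block.

Request:
{"method": "move_arm", "body": {
  "linear": [
    [0,-0.02,0],
    [0,-0.06,0],
    [0,-0.1,0],
    [0,-0.15,0],
    [0,-0.15,0],
    [0.03,-0.15,-0.15],
    [0.059,-0.15,-0.29],
    [0.059,-0.15,-0.312],
    [0.059,-0.15,-0.312],
    [0.059,-0.15,-0.312]
  ],
  "twist": [
    [0,0,0.002],
    [0,0,0.002],
    [0,0,0.002],
    [0,0,0.002],
    [0,0,0.002],
    [0,0,0.002],
    [0,0,0.002],
    [0,0,0.002],
    [0,0,0.002],
    [0,0,0.002]
  ],
  "hand": [-1,-1,-1,-1,-1,-1,-1,-1,-1,-1]
}}

```text
time: 12.97
tool_pos: [637.2, -46.0, 125.7]
tcp_rot: [-89.9, -0.0, -2.0]
ft_force: [-0.6, 0.5, -2.7]
finger_gap: 17.2
```

```bash
python3 -c "
from h import *
go(637.3,-44.6,100,-2)"
```

```text
lin [0.0, 0.086, 0.005] tw [-0.001, -0.0, 0.0] | now [637.2 -46.  125.7] [-8.995e+01 -1.000e-02 -2.020e+00] F [-0.6  0.5 -2.7] gap 17.2 t 12.9667
```

Request:
{"method": "move_arm", "body": {
  "linear": [
    [0,0,0.005],
    [0,0.03,0.005],
    [0,0.06,0.005],
    [0,0.07,0.005],
    [0,0.08,0.005],
    [0,0.085,0.005],
    [0,0.09,0.005],
    [0,0.095,0.005],
    [0,0.1,0.005],
    [0,0.105,0.005],
    [0,0.105,0.005],
    [0,0.105,0.005]
  ],
  "twist": [
    [0,0,0],
    [0,0,0],
    [0,0,0],
    [0,0,0],
    [0,0,0],
    [0,0,0],
    [0,0,0],
    [0,0,0],
    [0,0,0],
    [0,0,0],
    [0,0,0],
    [0,0,0]
  ],
  "hand": [-1,-1,-1,-1,-1,-1,-1,-1,-1,-1,-1,-1]
}}

```text
time: 13.97
tool_pos: [637.3, -44.5, 94.2]
tcp_rot: [-89.9, -0.0, -2.0]
ft_force: [0.9, 0.4, -3.0]
finger_gap: 17.1
```

```bash
python3 -c "
from h import *
go(637.3,-44.6,88,-2)"
```

```text
lin [0.0, 0.021, -0.0] tw [-0.001, -0.0, 0.0] | now [637.3 -44.5  94.2] [-8.995e+01 -1.000e-02 -2.030e+00] F [ 0.9  0.4 -3. ] gap 17.1 t 13.9667
```

Still free. I'll continue in steps of about 1.2 mm.

Request:
{"method": "move_arm", "body": {
  "linear": [
    [0,0.004,0],
    [0,0.008,0],
    [0,0.012,0],
    [0,0.016,0],
    [0,0.02,0],
    [0,0.024,0],
    [0,0.028,0],
    [0,0.032,0],
    [0,0.036,0],
    [0,0.036,0],
    [0,0.036,0]
  ],
  "twist": [
    [0,0,0],
    [0,0,0],
    [0,0,0],
    [0,0,0],
    [0,0,0],
    [0,0,0],
    [0,0,0],
    [0,0,0],
    [0,0,0],
    [0,0,0],
    [0,0,0]
  ],
  "hand": [-1,-1,-1,-1,-1,-1,-1,-1,-1,-1,-1]
}}

```text
time: 14.88
tool_pos: [637.2, -44.5, 83.3]
tcp_rot: [-89.9, 0.0, -2.0]
ft_force: [0.4, -0.1, -1.8]
finger_gap: 17.5
```

```bash
python3 -c "
from h import *
from bench import r
go(637.3,-44.6,78,-2); print(r.sense()['wrist_torque'])"
```

```text
lin [0.0, 0.018, -0.0] tw [-0.001, -0.0, -0.0] | now [637.2 -44.5  83.3] [-8.994e+01  1.000e-02 -2.030e+00] F [ 0.4 -0.1 -1.8] gap 17.5 t 14.8833
[ 0.00956226 -0.04537239  0.00386488]
```

Request:
{"method": "move_arm", "body": {
  "linear": [
    [0,0.003,0],
    [0,0.006,0],
    [0,0.009,0],
    [0,0.012,0],
    [0,0.015,0],
    [0,0.018,0],
    [0,0.018,0]
  ],
  "twist": [
    [0,0,0],
    [0,0,0],
    [0,0,0],
    [0,0,0],
    [0,0,0],
    [0,0,0],
    [0,0,0]
  ],
  "hand": [-1,-1,-1,-1,-1,-1,-1]
}}

```text
time: 15.47
tool_pos: [637.0, -44.5, 77.6]
tcp_rot: [-89.9, 0.0, -2.0]
ft_force: [0.3, 0.7, -2.9]
finger_gap: 17.6
```

```bash
python3 -c "
from h import *
from bench import r
go(637.3,-44.6,72,-2); print(r.sense()['wrist_torque'])"
```

```text
lin [0.001, 0.019, -0.0] tw [-0.001, -0.0, -0.0] | now [637.  -44.5  77.6] [-8.994e+01  3.000e-02 -2.030e+00] F [ 0.3  0.7 -2.9] gap 17.6 t 15.4667
[0.02046861 0.00395572 0.04741168]
```

Request:
{"method": "move_arm", "body": {
  "linear": [
    [0,0.003,0],
    [0,0.006,0],
    [0,0.009,0],
    [0,0.012,0],
    [0,0.015,0],
    [0,0.019,0],
    [0,0.019,0],
    [0,0.019,0]
  ],
  "twist": [
    [0,0,0],
    [0,0,0],
    [0,0,0],
    [0,0,0],
    [0,0,0],
    [0,0,0],
    [0,0,0],
    [0,0,0]
  ],
  "hand": [-1,-1,-1,-1,-1,-1,-1,-1]
}}

```text
time: 16.13
tool_pos: [637.0, -44.4, 71.8]
tcp_rot: [-89.9, 0.0, -2.0]
ft_force: [-0.5, -0.4, -2.0]
finger_gap: 17.5
```

```bash
python3 -c "
from h import *
from bench import r
go(450.9,-256.4,125,-2); print(r.sense()['wrist_torque'])"
```

```text
lin [-0.595, -0.178, -0.728] tw [-0.001, -0.0, -0.0] | now [637.  -44.4  71.8] [-8.994e+01  4.000e-02 -2.020e+00] F [-0.5 -0.4 -2. ] gap 17.5 t 16.1333
[0.03569327 0.04327148 0.01576013]
```

The no-go pin went in, about 30 mm deep with no contact force, so the right block is too large. I'll withdraw and take the gauge back to its stand.

Request:
{"method": "move_arm", "body": {
  "linear": [
    [0,-0.05,0],
    [0,-0.1,0],
    [0,-0.15,0],
    [0,-0.2,0],
    [0,-0.2,0],
    [-0.595,-0.2,-0.728],
    [-0.595,-0.2,-0.728],
    [-0.595,-0.2,-0.728],
    [-0.595,-0.2,-0.728],
    [-0.595,-0.2,-0.728],
    [-0.595,-0.2,-0.728],
    [-0.595,-0.2,-0.728]
  ],
  "twist": [
    [0,0,0],
    [0,0,0],
    [0,0,0],
    [0,0,0],
    [0,0,0],
    [0,0,0],
    [0,0,0],
    [0,0,0],
    [0,0,0],
    [0,0,0],
    [0,0,0],
    [0,0,0]
  ],
  "hand": [-1,-1,-1,-1,-1,-1,-1,-1,-1,-1,-1,-1]
}}

```text
time: 17.13
tool_pos: [448.4, -258.1, 130.8]
tcp_rot: [-90.0, 0.1, -2.1]
ft_force: [-0.3, -0.7, -1.6]
finger_gap: 17.3
```

```bash
python3 -c "
from h import *
go(450.7,-256.2,110,-2)"
```

```text
lin [0.008, 0.069, 0.007] tw [-0.001, -0.001, -0.001] | now [ 448.4 -258.1  130.8] [-89.95   0.09  -2.06] F [-0.3 -0.7 -1.6] gap 17.3 t 17.1333
```

Request:
{"method": "move_arm", "body": {
  "linear": [
    [0.008,0,0.007],
    [0.008,0.03,0.007],
    [0.008,0.06,0.007],
    [0.008,0.08,0.007],
    [0.008,0.1,0.007],
    [0.008,0.12,0.007],
    [0.008,0.14,0.007],
    [0.008,0.16,0.007],
    [0.008,0.18,0.007],
    [0.008,0.2,0.007],
    [0.008,0.21,0.007],
    [0.008,0.21,0.007]
  ],
  "twist": [
    [0,0,0],
    [0,0,0],
    [0,0,0],
    [0,0,0],
    [0,0,0],
    [0,0,0],
    [0,0,0],
    [0,0,0],
    [0,0,0],
    [0,0,0],
    [0,0,0],
    [0,0,0]
  ],
  "hand": [-1,-1,-1,-1,-1,-1,-1,-1,-1,-1,-1,-1]
}}

```text
time: 18.13
tool_pos: [450.2, -255.7, 66.8]
tcp_rot: [-89.9, 0.2, -2.1]
ft_force: [0.1, -0.1, -2.2]
finger_gap: 17.2
```

```bash
python3 -c "
from h import *
go(450.7,-256.2,60,-2)"
```

```text
lin [0.002, 0.023, -0.002] tw [-0.001, -0.001, -0.002] | now [ 450.2 -255.7   66.8] [-89.9    0.17  -2.06] F [ 0.1 -0.1 -2.2] gap 17.2 t 18.1333
```

Request:
{"method": "move_arm", "body": {
  "linear": [
    [0,0.005,0],
    [0,0.01,0],
    [0,0.015,0],
    [0,0.019,0],
    [0,0.022,0],
    [0,0.024,0],
    [0,0.024,0],
    [0,0.024,0]
  ],
  "twist": [
    [0,0,0],
    [0,0,0],
    [0,0,0],
    [0,0,0],
    [0,0,0],
    [0,0,0],
    [0,0,0],
    [0,0,0]
  ],
  "hand": [-1,-1,-1,-1,-1,-1,-1,-1]
}}

```text
time: 18.8
tool_pos: [450.6, -256.0, 62.3]
tcp_rot: [-89.9, 0.1, -2.1]
ft_force: [-11.3, 6.2, 21.7]
finger_gap: 17.3
```

Seated at z=62.3, the same height as when I gripped it. I'll release, then rise.

Request:
{"method": "move_arm", "body": {
  "linear": [
    [0,-0.008,0],
    [0,-0.008,0],
    [0,-0.008,0],
    [0,-0.008,0],
    [0,-0.008,0],
    [0,-0.06,0],
    [0,-0.15,0],
    [0,-0.25,0],
    [0,-0.35,0],
    [0,-0.4,0],
    [0,-0.4,0]
  ],
  "twist": [
    [0,0,0],
    [0,0,0],
    [0,0,0],
    [0,0,0],
    [0,0,0],
    [0,0,0],
    [0,0,0],
    [0,0,0],
    [0,0,0],
    [0,0,0],
    [0,0,0]
  ],
  "hand": [-0.9,-0.3,0,0,0,0,0,0,0,0,0]
}}

```text
time: 19.72
tool_pos: [453.0, -257.7, 187.1]
tcp_rot: [-90.2, -0.2, -2.1]
ft_force: [-0.5, -0.2, 1.0]
finger_gap: 42.5
```

```bash
python3 - <<'E'
from h import *
from bench import r
s=r.snapshot("side"); C=cloud(s)
m=(abs(C[...,0]-450)<40)&(abs(C[...,1]+254)<40)&(C[...,2]>100)&(C[...,2]<115)
print("handle top",C[m].mean(0),cv2.minAreaRect(C[m][:,:2].astype(np.float32)))
im=np.hstack([cv2.resize(s["frame"][270:380,210:320],(390,390)),cv2.resize(s["frame"][150:260,215:325],(390,390))])
cv2.imwrite("pics/back.png",im[...,::-1])
go(540,-100,200,6.5)
E
```

```text
handle top [ 451.13187288 -257.72756034  107.55691927] ((451.489990234375, -256.76727294921875), (17.5450496673584, 18.12239646911621), 86.22975158691406)
lin [0.274, -0.052, 0.534] tw [0.001, -0.095, 0.001] | now [ 452.2 -257.   184.5] [-9.007e+01 -7.000e-02 -2.050e+00] F [-0.4  0.2 -0.5] gap 42.8 t 19.7667
```

View pics/back.png

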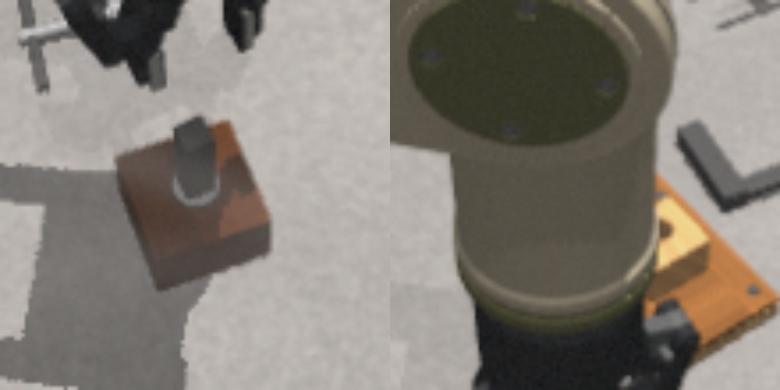

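The gauge stands upright on its collar, base near (195,195) in the left crop. Now for the middle block: I'll aim at its centre (626.7, 48) with the jaws across the jig at yaw 6.6°.

Request:
{"method": "move_arm", "body": {
  "linear": [
    [0.274,-0.04,0.534],
    [0.274,-0.04,0.534],
    [0.274,-0.04,0.534],
    [0.274,-0.04,0.534],
    [0.274,-0.04,0.534],
    [0.274,-0.04,0.534]
  ],
  "twist": [
    [0,-0.096,0],
    [0,-0.096,0],
    [0,-0.096,0],
    [0,-0.096,0],
    [0,-0.096,0],
    [0,-0.096,0]
  ],
  "hand": [0.5,0.5,0.5,0.5,0.5,0.5]
}}

```text
time: 20.27
tool_pos: [540.6, -96.5, 194.8]
tcp_rot: [-90.0, 0.0, 6.8]
ft_force: [0.2, 0.1, -0.7]
finger_gap: 63.9
```

```bash
python3 -c "
from h import *
go(626.7,48,110,6.6)"
```

```text
lin [0.342, 0.283, 0.444] tw [-0.0, 0.003, -0.0] | now [540.6 -96.5 194.8] [-8.999e+01  3.000e-02  6.830e+00] F [ 0.2  0.1 -0.7] gap 63.9 t 20.2667
```

Request:
{"method": "move_arm", "body": {
  "linear": [
    [0.342,0.2,0.444],
    [0.342,0.2,0.444],
    [0.342,0.2,0.444],
    [0.342,0.2,0.444],
    [0.342,0.283,0.444],
    [0.342,0.283,0.444],
    [0.342,0.283,0.444],
    [0.342,0.283,0.444]
  ],
  "twist": [
    [0,0.003,0],
    [0,0.003,0],
    [0,0.003,0],
    [0,0.003,0],
    [0,0.003,0],
    [0,0.003,0],
    [0,0.003,0],
    [0,0.003,0]
  ],
  "hand": [0.5,0.5,0.5,0.5,0.5,0.5,0.5,0.5]
}}

```text
time: 20.93
tool_pos: [625.8, 46.5, 109.2]
tcp_rot: [-90.0, 0.1, 6.5]
ft_force: [0.2, -0.3, -0.3]
finger_gap: 64.0
```

```bash
python3 -c "
from h import *
go(626.7,48,20,6.6)"
```

```text
lin [0.004, 0.297, 0.005] tw [0.0, -0.001, -0.002] | now [625.8  46.5 109.2] [-90.02   0.14   6.52] F [ 0.2 -0.3 -0.3] gap 64.0 t 20.9333
```

Request:
{"method": "move_arm", "body": {
  "linear": [
    [0.004,0,0.005],
    [0.004,0.05,0.005],
    [0.004,0.1,0.005],
    [0.004,0.14,0.005],
    [0.004,0.18,0.005],
    [0.004,0.21,0.005],
    [0.004,0.24,0.005],
    [0.004,0.26,0.005],
    [0.004,0.28,0.005],
    [0.004,0.29,0.005],
    [0.004,0.29,0.005]
  ],
  "twist": [
    [0,0,-0.001],
    [0,0,-0.001],
    [0,0,-0.001],
    [0,0,-0.001],
    [0,0,-0.001],
    [0,0,-0.001],
    [0,0,-0.001],
    [0,0,-0.001],
    [0,0,-0.001],
    [0,0,-0.001],
    [0,0,-0.001]
  ],
  "hand": [0.5,0.5,0.5,0.5,0.5,0.5,0.5,0.5,0.5,0.5,0.5]
}}

```text
time: 21.85
tool_pos: [626.2, 48.1, 21.4]
tcp_rot: [-90.0, 0.1, 6.5]
ft_force: [-0.1, 0.6, -0.4]
finger_gap: 63.7
```

Request:
{"method": "move_arm", "body": {
  "linear": [
    [0,0,0],
    [0,0,0],
    [0,0,0],
    [0,0,0],
    [0,0,0],
    [0,0,0]
  ],
  "twist": [
    [0,0,0],
    [0,0,0],
    [0,0,0],
    [0,0,0],
    [0,0,0],
    [0,0,0]
  ],
  "hand": [0.2,0,-0.2,-0.2,-0.2,-0.2],
  "force": 35
}}

```text
time: 22.35
tool_pos: [626.3, 48.1, 21.9]
tcp_rot: [-90.0, 0.1, 6.5]
ft_force: [-3.6, -0.3, 4.7]
finger_gap: 45.3
```

Request:
{"method": "move_arm", "body": {
  "linear": [
    [0,-0.01,0],
    [0,-0.02,0],
    [0,-0.03,0],
    [0,-0.05,0],
    [0,-0.1,0],
    [0,-0.2,0],
    [0,-0.3,0],
    [0,-0.3,0],
    [0,-0.3,0]
  ],
  "twist": [
    [0,0,0],
    [0,0,0],
    [0,0,0],
    [0,0,0],
    [0,0,0],
    [0,0,0],
    [0,0,0],
    [0,0,0],
    [0,0,0]
  ],
  "hand": [-0.2,-0.2,-0.2,-0.2,-0.2,-0.2,-0.2,-0.2,-0.2],
  "force": 45
}}

```text
time: 23.1
tool_pos: [628.9, 48.2, 115.6]
tcp_rot: [-90.1, -0.3, 6.5]
ft_force: [-0.1, 0.8, -1.9]
finger_gap: 45.4
```

```bash
python3 -c "
from h import *
go(423.3,279.5,110,-4.6)"
```

```text
lin [-0.593, 0.015, 0.844] tw [0.0, 0.124, 0.003] | now [628.9  48.2 115.6] [-90.06  -0.27   6.53] F [-0.1  0.8 -1.9] gap 45.4 t 23.1
```

Request:
{"method": "move_arm", "body": {
  "linear": [
    [-0.593,0,0.844],
    [-0.593,0,0.844],
    [-0.593,0,0.844],
    [-0.593,0,0.844],
    [-0.593,0,0.844],
    [-0.593,0,0.844],
    [-0.593,0,0.844],
    [-0.593,0,0.844],
    [-0.593,0,0.844],
    [-0.593,0,0.844],
    [-0.593,0,0.844]
  ],
  "twist": [
    [0,0.124,0.003],
    [0,0.124,0.003],
    [0,0.124,0.003],
    [0,0.124,0.003],
    [0,0.124,0.003],
    [0,0.124,0.003],
    [0,0.124,0.003],
    [0,0.124,0.003],
    [0,0.124,0.003],
    [0,0.124,0.003],
    [0,0.124,0.003]
  ],
  "hand": [-0.2,-0.2,-0.2,-0.2,-0.2,-0.2,-0.2,-0.2,-0.2,-0.2,-0.2]
}}

```text
time: 24.02
tool_pos: [423.4, 278.9, 113.9]
tcp_rot: [-90.1, 0.0, -4.6]
ft_force: [0.7, -0.4, -1.2]
finger_gap: 45.2
```

```bash
python3 - <<'E'
from h import *
from bench import r
s=r.snapshot("side")
cv2.imwrite("pics/tray.png",cv2.resize(s["frame"][90:210,90:250],(800,600))[...,::-1])
go(423.3,279.5,22,-4.6)
E
```

```text
lin [-0.002, 0.307, 0.003] tw [0.001, -0.001, -0.0] | now [423.8 278.6 114. ] [-9.007e+01  2.000e-02 -4.680e+00] F [-0.2 -0.5 -1.4] gap 45.2 t 24.0667
```

View pics/tray.png

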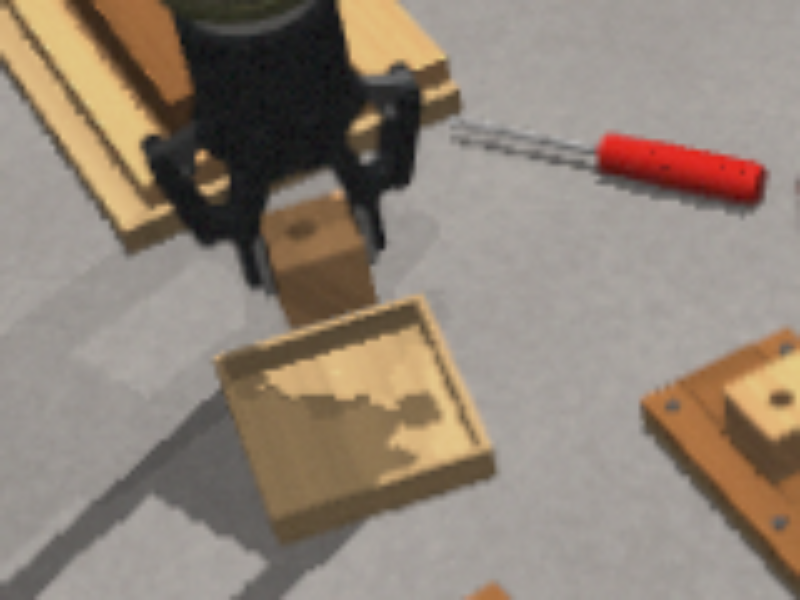

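The block, at (320,260), hangs level above the tray, whose floor is at (355,410). I'll lower it.

Request:
{"method": "move_arm", "body": {
  "linear": [
    [0,0.08,0],
    [0,0.16,0],
    [0,0.22,0],
    [0,0.26,0],
    [0,0.29,0],
    [0,0.305,0],
    [0,0.315,0],
    [0,0.322,0],
    [0,0.328,0],
    [0,0.332,0],
    [0,0.335,0],
    [0,0.335,0]
  ],
  "twist": [
    [0,0,0],
    [0,0,0],
    [0,0,0],
    [0,0,0],
    [0,0,0],
    [0,0,0],
    [0,0,0],
    [0,0,0],
    [0,0,0],
    [0,0,0],
    [0,0,0],
    [0,0,0]
  ],
  "hand": [-0.2,-0.2,-0.2,-0.2,-0.2,-0.2,-0.2,-0.2,-0.2,-0.2,-0.2,-0.2]
}}

```text
time: 25.07
tool_pos: [424.4, 278.9, 14.9]
tcp_rot: [-90.0, -0.0, -4.7]
ft_force: [-3.2, -2.7, 7.5]
finger_gap: 45.0
```

Request:
{"method": "move_arm", "body": {
  "linear": [
    [0,0,0],
    [0,0,0],
    [0,0,0],
    [0,0,0],
    [0,-0.04,0],
    [0,-0.15,0],
    [0,-0.3,0],
    [0,-0.45,0],
    [0,-0.6,0],
    [0,-0.6,0],
    [0,-0.6,0]
  ],
  "twist": [
    [0,0,0],
    [0,0,0],
    [0,0,0],
    [0,0,0],
    [0,0,0],
    [0,0,0],
    [0,0,0],
    [0,0,0],
    [0,0,0],
    [0,0,0],
    [0,0,0]
  ],
  "hand": [0.2,0.4,0.4,0.4,0.4,0.4,0.4,0.4,0.4,0.4,0.4]
}}

```text
time: 25.98
tool_pos: [427.0, 280.5, 201.4]
tcp_rot: [-89.7, -0.5, -4.7]
ft_force: [0.7, 0.8, 0.6]
finger_gap: 59.6
```

```bash
python3 - <<'E'
from h import *
from bench import r
S={n:r.snapshot(n) for n in("top","side")}
for n,s in S.items():
    C=cloud(s)
    for nm,c,z0,z1 in[("tray block",(423,279),38,50),("left",(616,142.7),46,58),("right",(637.6,-46.4),46,58),("handle",(450,-255),100,113)]:
        m=(abs(C[...,0]-c[0])<40)&(abs(C[...,1]-c[1])<40)&(C[...,2]>z0)&(C[...,2]<z1)
        if m.sum()>30: print(n,nm,m.sum(),C[m].mean(0).round(1),[np.round(a,1) for a in cv2.minAreaRect(C[m][:,:2].astype(np.float32))])
cv2.imwrite("pics/end.png",S["side"]["frame"][...,::-1])
print(r.sense()["tool_pos"],r.sense()["ft_force"])
E
```

```text
top tray block 322 [425.1 278.2  44.7] [array([423.8, 279.4]), array([48.1, 46.6]), np.float64(85.8)]
top left 328 [615.6 142.8  51.8] [array([615.8, 142.8]), array([47.2, 46.5]), np.float64(6.4)]
top right 294 [636.7 -46.6  51.7] [array([637.1, -46.1]), array([46.7, 45.8]), np.float64(6.2)]
top handle 64 [ 451.8 -252.8  106.9] [array([ 451.9, -253.1]), array([16.8, 16.8]), np.float64(88.9)]
side tray block 257 [423.3 274.4  45.4] [array([423.6, 276.7]), array([53.5, 47. ]), np.float64(86.2)]
side left 276 [614.6 139.4  53.1] [array([615.4, 141.6]), array([47.3, 49. ]), np.float64(6.6)]
side right 331 [635.9 -48.8  53. ] [array([636.9, -46.8]), array([48.9, 49.2]), np.float64(7.7)]
side handle 94 [ 451.1 -257.6  107.5] [array([ 451.5, -257.1]), array([17.9, 18.7]), np.float64(83.9)]
[424.52034071 279.15511126 195.83842459] [ 0.0062256   0.97924259 -0.18691713]
```

View pics/end.png

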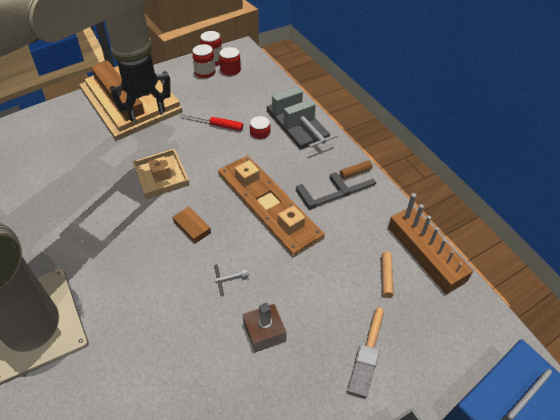

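The block is in the tray at (162,170), the middle nest is empty, the other blocks and bystanders haven't moved, and the gauge stands upright at (265,318). I'll hand in.

```bash
python3 -c "
from bench import r
print(r.hand_in())"
```

```text
the job is handed in; nothing more can be done
None
```

The job is done and handed in at about 26 s on the robot's clock. No verdict was reported.

**What the gauge showed:**

| Block | Stopped at (TCP height) | Wrist force upward | Result |
|---|---|---|---|
| Left | 95.5 mm, on the lead | about 20 N at most | too tight |
| Middle | 81.0 mm, about 14.5 mm deeper than left | about 13 N at most | right: go pin in, no-go stopped |
| Right | 71.8 mm, where I stopped it | none felt | too loose: no-go pin entered, about 30 mm deep |

**Gauge:** it is back on its collar, upright. The top of its handle reads 107 mm, as at the start, and it sits about 2.5 mm from the stand's middle (limit 6 mm).

**Middle block:** it stands flat in the tray, about 1–3 mm from the centre, top at about 45 mm.

**Other blocks and bystanders:** the outer two blocks measure within about 1 mm of where they started. The last picture shows the bystanders unmoved; I did not measure them.

**Disagreements:**
- **Depth:** the absolute depths carry about 1.5 mm of doubt. The height at which the gauge seated in the stand implies slightly deeper stops than the nominal 6 and 21 mm, but the differences between blocks fit the three hole sizes.
- **Cameras:** the two disagree by up to 4 mm on the gauge handle's position in y.

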